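Uncouple a bicycle-trailer hitch and hold it up for plating the ball

TASK

The tow ball is next to be brush-plated, so uncouple the trailer hitch on the bench stand: draw the yellow-headed safety pin up out of the coupler and leave it in the steel dish, then pull the red latch knob out sideways against its spring and lift the coupler off the ball. Finish while still holding it up with the gripper, still, with at least 30 mm of free air between the ball's top and the coupler's underside. Do not knock the bottles, the glass or the wrench about.

Things in the scene. Friction and masses are not known exactly. Their poses are not given: they have to be found in the camera images.
- stand: Bench stand: plywood board 425 x 160 x 18 mm fixed to the table (x -65..360, y -80..80). Origin on the table straight under the tow ball; x runs along the drawbar from ball to pivot, y left of that, z up. Black 25 mm square drawbar, level, to a pivot bolt at x 280, z 90 mm; tube clamps at x 300..350, y +-55 reach z 118 mm. The latch pulls out along the stand's -y.
- ball_top (a point): Top of the bright tow ball (30 mm ball, centre 85 mm above the table, on a 12 mm neck; flat underside at z 79 mm). Axes as the stand's.
- coupler: Drawbar with coupler and latch, 0.7 kg (5 to 7 N lifts the nose; falls if let go). Origin on the pivot axis (x 280, z 90 mm of the stand; axis along y, swings up to 0.8 rad); axes as the stand's when coupled, nose at -x. Aluminium coupler 54 mm wide, 110 long: socket cup over the ball (33 mm inside, underside at z 70 mm), behind it the box with the pin; deck at z 109 mm.
- coupler_mouth (a point): Centre of the open underside of the socket cup, 280 mm from the pivot; 30 mm below point ball_top when coupled. Moves with the coupler; clearance over the ball is about 280 mm x sin(swing angle) - 30 mm.
- latch (a joint): Spring latch slide (m): 0 shut, grows as the knob is pulled out along the stand's -y, stop at 0.014. Spring 6 N at 0 and 14 N at the stop; it snaps shut when let go. From about 0.008 its pawl is clear of the flat under the ball; below that the coupler cannot rise. With the safety pin in, it moves only 1 to 3 mm.
- knob (a point): Middle of the red latch knob: round barrel 20 mm across, 28 long, lying along the stand's y, with a 30 mm flange, 6 thick, on its outer (-y) end. Coupled and shut it is 54 mm to the -y side of the ball's centre, 75 mm above the table, 27 mm from the coupler's side. Can be gripped from above, fingers closing along the drawbar's direction. It moves with latch and coupler.
- pin: Safety pin: steel shank 8 mm across, 43 long; 3 mm collar 16 across; yellow round grip 20 across, 28 tall; 74 mm in all, about 50 g. Origin at the shank's tip, z along the pin to the head. At the start it stands upright in the coupler at x 38, y 0 of the stand, tip 66 mm above the table, loose in 10 mm holes, its collar on the coupler's top deck.
- pin_head (a point): Middle of the pin's yellow grip, 60 mm above the tip (126 mm above the table at the start, 17 mm above the deck).
- pin_mid (a point): Middle of the pin's length, 37 mm from the tip.
- dish: Steel dish: round bowl 150 mm across the rim, 38 mm high, inner floor about 5 mm above its underside and 60 mm across, loose on the table. Origin at the centre of its underside. It stands to the right or to the left of the stand.
- tumbler: Drinking glass, 78 mm across, 95 mm high, standing where the dish is not. Leave alone.
- bottle_big: White plating-solution bottle, 66 mm across, 150 mm high. Leave alone.
- bottle_mid: White bottle, 52 mm across, 115 mm high. Leave alone.
- bottle_small: White bottle, 42 mm across, 90 mm high. Leave alone.
- wrench: Steel wrench lying flat, 150 mm long. Leave alone.
Mind the look-alikes: they are no part of the job. Several things look just like the dish: the one meant starts farthest to the robot's left.

How it is judged:
By the outcome, as a careful person would: the job done as asked, in the order asked, and still so for the second after the job is handed in, while the arm keeps its last pose, push and grip.
It also fails if it takes over 48 s, if anything falls off the work surface, if the arm or the gripper's body presses on something with over 40 N, if the wrist force passes 120 N, or if a joint passes its speed limit or range.

ROBOT

A 6-joint arm with a two-finger parallel gripper is mounted at the origin on the work surface. World frame = base frame: x ahead of the robot, y to its left, z up, the work surface at z = 0. Lengths are in m, angles in rad, forces in N, time in s.
With the tool pointing down it reaches from about 0.375 to 0.925 m from the base axis. Payload 5.7 kg.
Tool frame: the origin (TCP) lies at the centre of the arm's flange, where the gripper is bolted on; the fingertips stand 173 mm ahead of it and the grasp point (between the pads) lies 155 mm ahead of it (robot.grip_point_offset is the distance from the TCP to the grasp point, in m); z points along the fingers, y is the line along which they close (so a half turn about z gives the same grasp; the last joint's range is limited). The gripper opens to 85 mm and grips with 20 to 120 N. Pads are 22 mm wide; open, the fingers measure 114 mm over their backs; the gripper's body (76 mm by 85 mm) begins 54 mm behind the grasp point. The pads swing forward as they close: fully open they stand 13 mm farther back than shut.
Start: joints at [1.103, 0.359, 1.51, -0, 1.272, -0.115], TCP at [0.207, 0.563, 0.405] pointing down, gripper open.
Joint ranges: [-2.97, 2.97], [-1.01, 2.36], [0.21, 2.38], [-0.96, 4.11], [0.2, 2.71], [-2.98, 2.98]. Speed limits (rad/s): [2.39, 2.39, 3.14, 3.14, 3.14, 3.14].

INTERFACE

Orientations are given as a unit quaternion [w, x, y, z].
In Python, from rig import telemetry, imaging, ticket, robot gives the robot as it stands. The module is installed in compiled form; this text tells all that it offers.
- The arm moves only by the tool move_arm, never from a script. Its argument "plan" is a list of rows, each a list of 3 entries, a list of its own where there are three numbers: the shift along the tool's x, y, z in units of 0.3 m (1.0 is 0.3 m), then the turn, a rotation vector about the tool's x, y, z in units of 6 degrees (1.0 is 6 degrees), then the closure, from 0 (fully open) to 1 (shut). In form: [[[x, y, z], [rx, ry, rz], grip], ...]. A call has 1 to 10 rows; each row shifts and turns the commanded pose from where the row before left it, along the tool's axes as they then stand; what a row does not reach is not made up. A row lasts 1/8 s, in which the tool goes at most 62.5 mm and 10.7 degrees, less where a joint would pass 70% of its speed; a pose out of reach is approached as far as the arm can. A call with a number of a shift or a turn outside -1 to 1 is refused whole. A call with a gripper value outside its range is refused whole. The fingers move at their own pace and stop on an object; "force" is the grip in N (left out, the last holds). Time passes only in rows, so rows that do not move let the fingers close. It gives the time, the measured TCP pose, the force, the opening and the grip force at its end, in the units of the state.
- telemetry.get_obs(): the state, without advancing time (a new reading comes with each control period).
- imaging.camera(name): name is "scene" or "top"; returns the picture (384x512x3 uint8, blue, green, red); there is no depth.
- imaging.calibration(name): a dict with "fov_y" (degrees; the focal length in pixels is half the picture's height over the tangent of half this angle, whatever the lens; pixels are square), "cx", "cy" (the principal point, pixels), "k1" (the pictures are not rectified: a ray, as slopes to the right and down, at radius r is drawn at 1 + k1 r^2 times it, then the intrinsics apply), "origin" and "attitude" of the camera in the world. Camera axes: x right, y down, z forward; pixel columns grow to the right and rows downward; lengths in m; the calibration is good to about 2 mm. A picture is of the moment at which its call begins. calibration takes no time and is no camera call.
- ticket.sign_off(): hands the job in; it is judged then, once.
The state is a dict: "time_s": time; "joint_positions": joint angles; "joint_velocities": joint speeds; "joint_torque": joint torques, N m; "ee_pos": TCP position; "ee_rot": TCP orientation; "wrist_force": force on the tool from outside, world axes, zero at the start; "torque": the same for the moment, N m; "opening": finger opening in m; "grip_force": force on a finger pad.
Only numpy, scipy, OpenCV 4.12 (cv2) and the standard library are available. Lean on these libraries where they do the work, as an engineer would, in place of code of your own. Each camera call takes 0.05 s, during which the arm holds its last target. There are 200 camera calls.

## Working session

There is one attempt and no reset: what is moved stays moved. The work goes in short steps, Python scripts to look and compute and a tool call to move; the robot and the scene stay as the last step left them, time stands still between calls to the robot, and variables do not carry over. Pictures are saved under pics/ and viewed, at most 10 in all, crops included, and the job is handed in when it is done.

Besides the shell and the picture viewer there is one more tool, called after "Request:" as name(argument=value, ...) on one line, values as JSON. move_arm: Moves the arm, as the interface text tells. Its arguments: {"type":"object","properties":{"plan":{"type":"array"},"force":{"type":"number"}},"required":["plan"]}

```bash
mkdir -p pics
python3 - <<'E'
from rig import telemetry, imaging, robot
import cv2
for n in("scene","top"):
    cv2.imwrite(f"pics/{n}0.png",imaging.camera(n)); print(imaging.calibration(n))
o=telemetry.get_obs(); print(o); print(robot.grip_point_offset)
E
```

```text
{'fov_y': 55.84735971021264, 'cx': 248.7234969204092, 'cy': 190.26486242619654, 'k1': -0.08833843756152444, 'origin': array([0.87260047, 0.48636718, 0.93855659]), 'attitude': array([-0.07033885,  0.23223693,  0.93274578, -0.2666529 ])}
{'fov_y': 44.65934288540342, 'cx': 257.69883728118367, 'cy': 185.30907417890154, 'k1': -0.07251348781006407, 'origin': array([0.39709036, 0.01557078, 1.46081488]), 'attitude': array([ 0.06359589, -0.70394437,  0.70559379, -0.05054984])}
{'time_s': 0.1, 'joint_positions': array([ 1.10291018e+00,  3.59477913e-01,  1.51134359e+00,  5.80057596e-06,
        1.27253217e+00, -1.15108855e-01]), 'joint_velocities': array([-0.00050443, -0.00196717, -0.00398322, -0.00044002,  0.00040083,
       -0.00022547]), 'joint_torque': array([ 1.74783813e-04, -5.28655100e+01, -2.79350227e+01,  1.69021661e-05,
        5.03301897e-03,  1.21977828e-05]), 'ee_pos': array([0.20716332, 0.56274701, 0.40390326]), 'ee_rot': array([-2.55702435e-04,  1.75476182e-01,  9.84483283e-01, -8.42571663e-04]), 'wrist_force': array([-0.98159934,  0.2939473 , -0.62641137]), 'torque': array([-0.02425296, -0.01644014,  0.01581095]), 'grip_force': 0.0, 'opening': 0.08529281781765115}
0.1547
```

View pics/scene0.png

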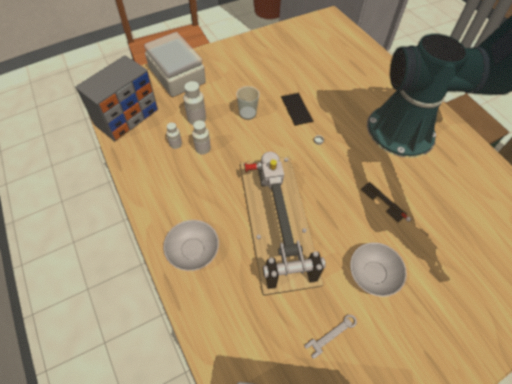

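View pics/top0.png

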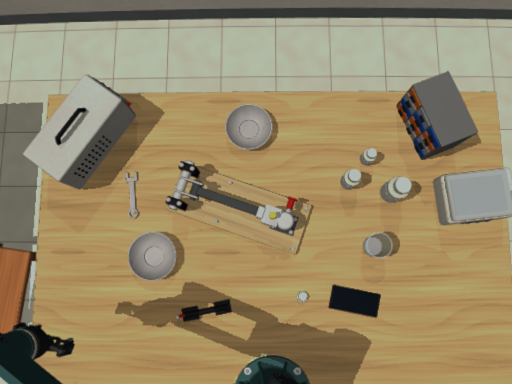

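The scene shows the stand running from ball (near 270,165) to pivot (293,265), with one dish at (190,245) and another at (377,269). The top view shows the dishes at (249,128) and (153,256). The second is the robot's leftmost, so it is the one meant. I'll enlarge both views for measurement.

```bash
python3 - <<'E'
import cv2,numpy as np
a=cv2.imread("pics/scene0.png")[140:220,225:325]; b=cv2.imread("pics/top0.png")[185:265,225:325]
f=lambda i,k:cv2.resize(i,None,fx=k,fy=k,interpolation=cv2.INTER_CUBIC)
c=cv2.imread("pics/scene0.png")[215:315,225:425]; d=cv2.imread("pics/top0.png")[155:285,125:305]
cv2.imwrite("pics/crop1.png",np.hstack([f(a,4),f(b,4)]))
A=f(c,4)[:400]; B=cv2.resize(d,(0,0),fx=1,fy=1)
cv2.imwrite("pics/crop2.png",A)
E
cat > h.py <<'E'
import numpy as np, cv2
from rig import telemetry, imaging
from scipy.spatial.transform import Rotation as R
from scipy.optimize import least_squares
C={n:imaging.calibration(n) for n in("scene","top")}
def rot(c): return R.from_quat(c["attitude"],scalar_first=True).as_matrix()
def proj(n,P):
    c=C[n]; f=192/np.tan(np.radians(c["fov_y"]/2))
    q=(np.atleast_2d(P)-c["origin"])@rot(c); s=q[:,:2]/q[:,2:]
    s=s*(1+c["k1"]*(s**2).sum(1,keepdims=True))
    return s*f+[c["cx"],c["cy"]]
def tri(s,t,z=None):
    r=lambda P:np.r_[proj("scene",P)[0]-s if s is not None else [], proj("top",P)[0]-t if t is not None else [], (P[2]-z)*1e4 if z is not None else []]
    o=least_squares(r,[.5,.1,.1],x_scale=.1); return o.x,np.abs(o.fun).max()
def stand(ball,th):  # stand->world
    c,s=np.cos(th),np.sin(th); return lambda p:np.array([ball[0]+c*p[0]-s*p[1],ball[1]+s*p[0]+c*p[1],p[2]])
E
```

```text
(no output)
```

View pics/crop1.png

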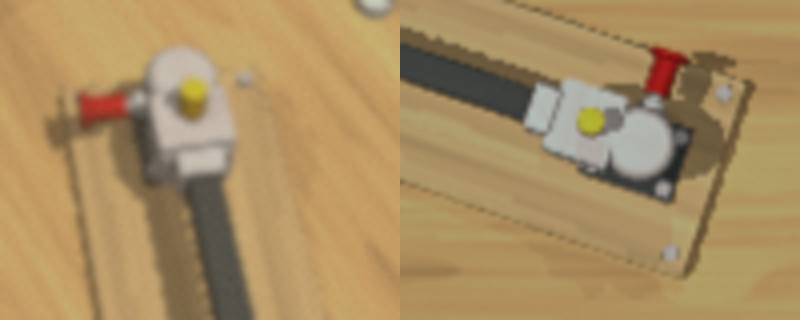

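The crops put the pin head at about (273.5,164.5) in the scene view and (272.8,215.3) in the top view. The knob is at (250.8,166.8) scene and (290.8,203.5) top. The board corners in the top view are (312.5,206.3) and (296.3,253.8).

Run:
```python
from h import *
ph=tri([273.5,164.7],[272.7,215.3]); kn=tri([250.8,166.8],[290.7,203.5]); print("head",ph,"knob",kn)
c1=tri(None,[312.5,206.3],.018)[0]; c2=tri(None,[296.3,253.8],.018)[0]; print(c1,c2,np.linalg.norm(c1-c2))
m=[([-65,-80,18],"top",[312.5,206.3]),([-65,80,18],"top",[296.3,253.8]),([38,0,131],"top",[272.7,215.3]),([38,0,126],"scene",[273.5,164.7]),([0,-54,75],"scene",[250.8,166.8]),([0,-54,75],"top",[290.7,203.5])]
def res(q):
    S=stand(q[:2],q[2]); return np.concatenate([proj(n,S(np.array(p)/1e3))[0]-u for p,n,u in m])
o=least_squares(res,[.45,-.05,1.4],x_scale=.1); print(o.x,o.fun.round(1)); S=stand(o.x[:2],o.x[2])
for p in([0,0,100],[38,0,126],[0,-54,75],[280,0,90],[325,-50,118],[325,50,118]): 
    P=S(np.array(p)/1e3); print(p,P.round(4),proj("scene",P).round(1),proj("top",P).round(1))
# dish rim blobs
for n,r in(("scene",(225,325,330,425)),("top",(220,295,115,195))):
    im=cv2.imread(f"pics/{n}0.png")[r[0]:r[1],r[2]:r[3]]
    s=cv2.cvtColor(im,cv2.COLOR_BGR2HSV)[...,1]; b=(s<70).astype(np.uint8)
    k,l,st,ce=cv2.connectedComponentsWithStats(b); i=1+np.argmax(st[1:,4]); print(n,st[i],ce[i]+[r[2],r[0]])
    hull=cv2.convexHull(cv2.findContours((l==i).astype(np.uint8),0,2)[0][0]); e=cv2.fitEllipse(hull); print(e[0][0]+r[2],e[0][1]+r[0],e[1])
    globals()[n]=np.array(e[0])+[r[2],r[0]]
D=tri(scene,top); print("dish rim centre",D, np.hypot(*D[0][:2]))
```

```text
head (array([ 0.52744321, -0.00240038,  0.12371981]), np.float64(0.16021958615948506)) knob (array([ 0.56815032, -0.05748988,  0.07206519]), np.float64(0.03049684375258721))
[ 0.56573879 -0.12777487  0.018     ] [ 0.41981314 -0.07563958  0.018     ] 0.15495930264410715
[ 0.51550147 -0.03897668  1.23390929] [-0.3 -1.2 -0.6  0.4  0.2 -0.3 -0.4 -0.6  0.7 -0.6 -0.1  0.4]
[0, 0, 100] [ 0.5155 -0.039   0.1   ] [[270.  158.9]] [[285.1 220.3]]
[38, 0, 126] [ 0.5281 -0.0031  0.126 ] [[273.1 164.1]] [[272.8 215.1]]
[0, -54, 75] [ 0.5665 -0.0568  0.075 ] [[251.5 166.2]] [[290.6 203.9]]
[280, 0, 90] [0.6081 0.2253 0.09  ] [[290.1 249.6]] [[195.8 189.7]]
[325, -50, 118] [0.6701 0.2512 0.118 ] [[274.8 265.4]] [[186.  167.5]]
[325, 50, 118] [0.5757 0.2843 0.118 ] [[315.6 259.3]] [[174.  199.3]]
scene [  20   18   56   53 2313] [377.61867704 268.98054475]
377.63258361816406 268.95288848876953 (49.66020965576172, 58.837772369384766)
top [  13   12   48   49 1886] [151.62407211 255.84676564]
151.66629791259766 255.8080940246582 (48.16688537597656, 49.54716491699219)
dish rim centre (array([0.41372684, 0.36517888, 0.03206783]), np.float64(0.1930282738309188)) 0.551838300221547
```

```bash
cat >> h.py <<'E'
BALL=np.array([.5155,-.039]); TH=1.234; S=stand(BALL,TH)
def go(grasp):  # shift (units) for the grasp point to reach a world point + turn (units) to the stand-aligned attitude
    o=telemetry.get_obs(); M=R.from_quat(o["ee_rot"],scalar_first=True).as_matrix()
    c,s=np.cos(TH),np.sin(TH); T=np.array([[-s,c,0],[c,s,0],[0,0,-1.]])
    g=np.array(grasp)+[0,0,.1547]
    print("shift",(M.T@(g-o["ee_pos"])/.3).round(3),"turn",(np.degrees(R.from_matrix(M.T@T).as_rotvec())/6).round(3),"t",o["time_s"],"op",o["opening"],"q",o["joint_positions"].round(2),"F",o["wrist_force"].round(1))
E
python3 -c "
from h import *
go([.5278,-.003,.22]);go([.5278,-.003,.131])"
```

```text
shift [-1.655 -1.4    0.099] turn [-0.017 -0.002 -0.153] t 0.1 op 0.08529281781765115 q [ 1.1   0.36  1.51  0.    1.27 -0.12] F [-1.   0.3 -0.6]
shift [-1.655 -1.4    0.396] turn [-0.017 -0.002 -0.153] t 0.1 op 0.08529281781765115 q [ 1.1   0.36  1.51  0.    1.27 -0.12] F [-1.   0.3 -0.6]
```

Request:
move_arm(plan=[[[-0.1,-0.085,0],[0,0,-0.15],0.3],[[-0.15,-0.127,0],[0,0,0],0.3],[[-0.15,-0.127,0],[0,0,0],0.3],[[-0.15,-0.127,0],[0,0,0],0.3],[[-0.15,-0.127,0],[0,0,0],0.3],[[-0.15,-0.127,0],[0,0,0],0.3],[[-0.15,-0.127,0],[0,0,0],0.3],[[-0.15,-0.127,0],[0,0,0],0.3],[[-0.15,-0.127,0],[0,0,0],0.3],[[-0.15,-0.127,0],[0,0,0],0.3]])

```text
time_s: 1.35
ee_pos: [0.496, 0.0693, 0.4045]
ee_rot: [-0.0, 0.168, 0.986, 0.0]
wrist_force: [0.5, 0.3, -0.4]
opening: 0.0599
grip_force: 0.0
```

```bash
python3 -c "
from h import *
go([.5278,-.003,.131])"
```

```text
shift [-0.18  -0.192  0.396] turn [ 0.001 -0.003 -0.005] t 1.35 op 0.05991862700726598 q [ 0.    0.22  1.72  0.    1.21 -1.23] F [ 0.5  0.3 -0.4]
```

Request:
move_arm(plan=[[[-0.12,-0.12,0],[0,0,0],0.3],[[-0.06,-0.07,0.1],[0,0,0],0.3],[[0,0,0.15],[0,0,0],0.3],[[0,0,0],[0,0,0],0.3]])

```text
time_s: 1.85
ee_pos: [0.5257, -0.0007, 0.3267]
ee_rot: [-0.004, 0.168, 0.986, -0.0]
wrist_force: [-0.7, 0.2, -0.1]
opening: 0.0599
grip_force: 0.0
```

```bash
python3 -c "
from h import *
cv2.imwrite('pics/a.png',cv2.resize(imaging.camera('scene')[100:220,190:350],None,fx=5,fy=5,interpolation=2))
go([.5278,-.003,.131])"
```

```text
shift [-0.007 -0.007  0.143] turn [-0.009 -0.041 -0.005] t 1.9 op 0.059735853430451444 q [-0.13  0.34  1.76 -0.    1.05 -1.37] F [ 1.  -0.3  0.9]
```

View pics/a.png

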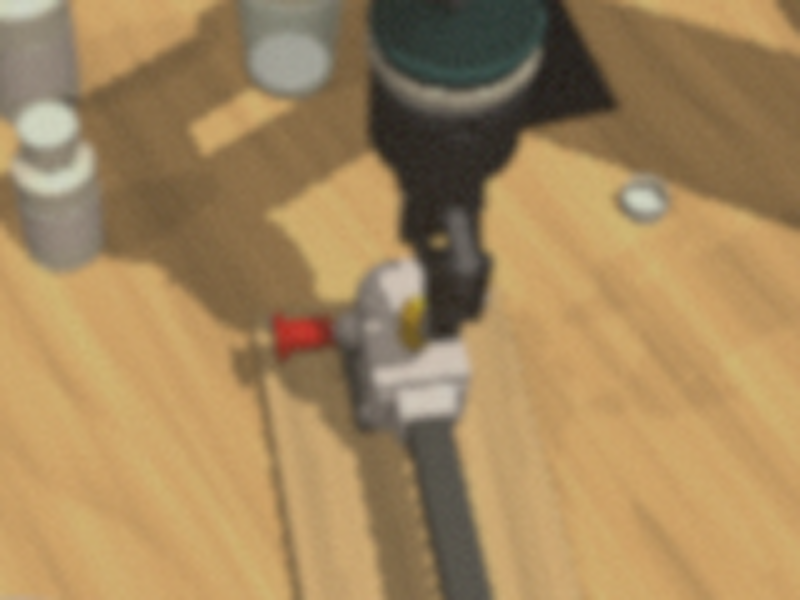

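The gripper hangs over the pin head (yellow at crop 413,320) and partly hides it, which is the expected position. I'll descend and grip.

Request:
move_arm(plan=[[[-0.007,-0.007,0.07],[0,0,0],0.3],[[0,0,0.073],[0,0,0],0.3],[[0,0,0],[0,0,0],0.6],[[0,0,0],[0,0,0],1],[[0,0,0],[0,0,0],1],[[0,0,0],[0,0,0],1],[[0,0,0],[0,0,0],1]], force=40)

```text
time_s: 2.78
ee_pos: [0.5296, -0.003, 0.2886]
ee_rot: [0.001, 0.168, 0.986, 0.0]
wrist_force: [-0.8, 0.2, 7.5]
opening: 0.0189
grip_force: 39.1
```

Request:
move_arm(plan=[[[0,0,-0.05],[0,0,0],1],[[0,0,-0.06],[0,0,0],1],[[0,0,-0.08],[0,0,0],1],[[0,0,-0.1],[0,0,0],1],[[0,0,-0.12],[0,0,0],1],[[0,0,0],[0,0,0],1]])

```text
time_s: 3.52
ee_pos: [0.5298, -0.0033, 0.4138]
ee_rot: [0.003, 0.168, 0.986, -0.0]
wrist_force: [-0.2, 0.2, -0.5]
opening: 0.0187
grip_force: 39.3
```

```bash
python3 -c "
from h import *
cv2.imwrite('pics/b.png',cv2.resize(imaging.camera('scene')[70:220,190:390],None,fx=4,fy=4,interpolation=2))
go([.4137,.3652,.12]);go([.4137,.3652,.08])"
```

```text
shift [0.771 1.032 0.455] turn [ 0.005  0.036 -0.002] t 3.575 op 0.018752422100463087 q [-0.14  0.25  1.65 -0.    1.23 -1.37] F [-0.4 -0.5 -1.5]
shift [0.771 1.031 0.588] turn [ 0.005  0.036 -0.002] t 3.575 op 0.018752422100463087 q [-0.14  0.25  1.65 -0.    1.23 -1.37] F [-0.4 -0.5 -1.5]
```

View pics/b.png

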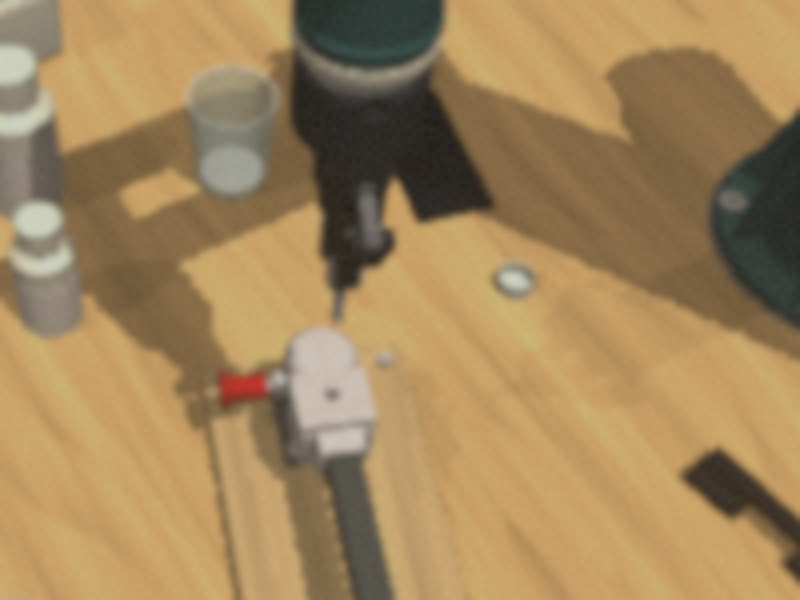

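The pin is clear, with its shank visible under the fingers at (338,305) and the empty hole at (332,393). Next, carry it to the left dish, tilting it a little so that it falls inward.

Request:
move_arm(plan=[[[0.08,0.09,0],[0,0,0],1],[[0.12,0.134,0],[0,0,0],1],[[0.12,0.134,0],[0,0,0],1],[[0.12,0.134,0],[0,0,0],1],[[0.12,0.134,0],[0,0,0],1],[[0.12,0.134,0],[0,0,0],1],[[0.12,0.134,0],[0,0,0],1],[[0.08,0.09,0],[0,0,0],1],[[0.038,0.048,0],[0,0,0],1],[[0,0,0],[0,0,0],1]])

```text
time_s: 4.82
ee_pos: [0.371, 0.3805, 0.4091]
ee_rot: [-0.0, 0.167, 0.986, -0.001]
wrist_force: [-0.3, -0.4, -0.3]
opening: 0.0187
grip_force: 39.3
```

Request:
move_arm(plan=[[[0,0,0.1],[0,-1,0],1],[[0,0,0.1],[0,-1,0],1],[[0,0,0],[0,-1,0],1],[[0,0,0],[0,0,0],1],[[0,0,0],[0,0,0],1]])

```text
time_s: 5.45
ee_pos: [0.3748, 0.3785, 0.3502]
ee_rot: [0.153, 0.166, 0.974, -0.026]
wrist_force: [0.1, 0.0, 0.6]
opening: 0.0186
grip_force: 39.4
```

Run:
```python
from h import *
o=telemetry.get_obs(); M=R.from_quat(o["ee_rot"],scalar_first=True).as_matrix()
ft=o["ee_pos"]+M[:,2]*(.1547+.068); print("tip",ft.round(4), "z axis",M[:,2].round(3), o["opening"])
xt=np.array([-np.sin(TH),np.cos(TH),0])*-1; xt=np.array([-.944,.33,0])
g=np.array([.4137,.3652,.012])-.025*xt
print("shift",(M.T@(g-ft)/.3).round(3), "tip px",proj("scene",ft),proj("top",ft))
im=imaging.camera('scene'); cv2.imwrite('pics/c.png',cv2.resize(im[170:320,300:500],None,fx=4,fy=4,interpolation=2))
```

```text
tip [0.4394 0.3558 0.1383] z axis [ 0.29  -0.102 -0.952] 0.0186423573751696
shift [0.137 0.001 0.398] tip px [[380.92754935 255.30713114]] [[146.35094412 246.07650228]]
```

View pics/c.png

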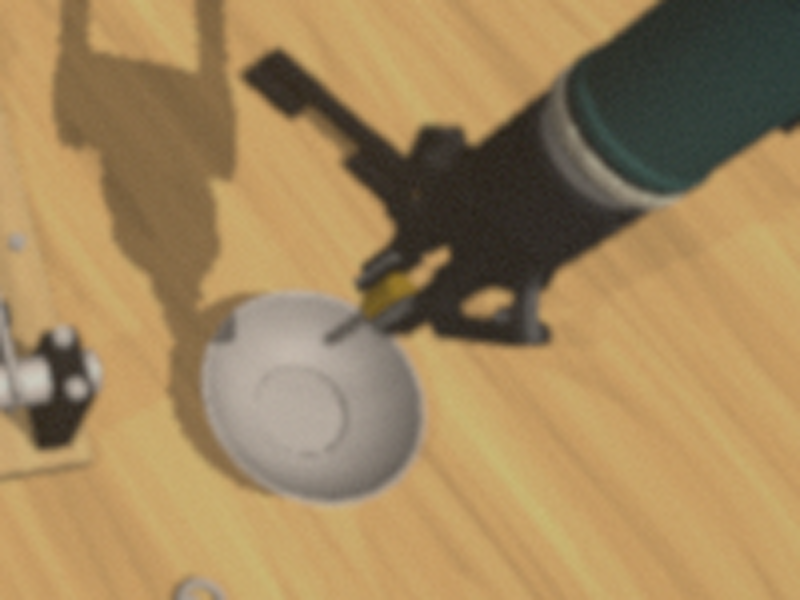

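The pin tip shows at (327,340), where predicted, and the dish floor centre is near (300,410). I'll lower and release.

Request:
move_arm(plan=[[[0.05,0,0.1],[0,0,0],1],[[0.05,0,0.13],[0,0,0],1],[[0.037,0,0.1],[0,0,0],1],[[0,0,0.06],[0,0,0],1],[[0,0,0],[0,0,0],1],[[0,0,0],[0,0,0],0.5],[[0,0,0],[0,0,0],0.5],[[0,0,0],[0,0,0],0.5]])

```text
time_s: 6.5
ee_pos: [0.3717, 0.3803, 0.2268]
ee_rot: [0.155, 0.166, 0.974, -0.026]
wrist_force: [0.6, 0.4, -0.1]
opening: 0.043
grip_force: 0.0
```

Request:
move_arm(plan=[[[0,0,-0.06],[0,0,0],0.5],[[0,0,-0.12],[0,0,0],0.5],[[0,0,-0.15],[0,1,0],0.5],[[0,0,-0.15],[0,1,0],0.5],[[0,0,-0.05],[0,1,0],0.5],[[0,0,0],[0,0,0],0.5]])

```text
time_s: 7.25
ee_pos: [0.3332, 0.3939, 0.3808]
ee_rot: [0.001, 0.168, 0.986, 0.002]
wrist_force: [0.6, -1.0, 0.1]
opening: 0.043
grip_force: 0.0
```

Run:
```python
from h import *
a=imaging.camera('scene'); b=imaging.camera('top'); cv2.imwrite('pics/top_d.png',b)
f=lambda i:cv2.resize(i,None,fx=4,fy=4,interpolation=2)
cv2.imwrite('pics/d.png',np.hstack([f(a[220:320,330:430]),f(b[205:305,105:205])]))
go(S([0,-.050,.18]))
```

```text
shift [-1.22  -1.157  0.15 ] turn [-0.008  0.019 -0.008] t 7.35 op 0.04248112873133006 q [ 0.74  0.26  1.72 -0.    1.15 -0.5 ] F [ 0.3  0.4 -0.1]
```

View pics/d.png

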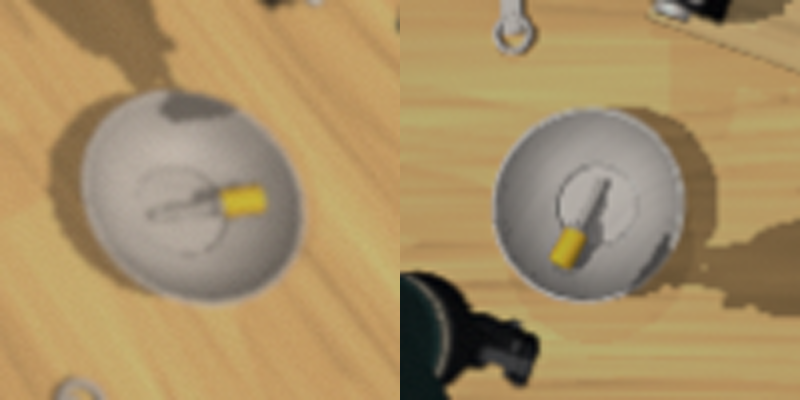

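The pin lies in the left dish, with its head near scene crop (243,200) and top crop (570,248). I'll move over the knob next.

Request:
move_arm(plan=[[[-0.08,-0.077,0],[0,0,0],0.3],[[-0.14,-0.133,0],[0,0,0],0.3],[[-0.14,-0.133,0],[0,0,0],0.3],[[-0.14,-0.133,0],[0,0,0],0.3],[[-0.14,-0.133,0],[0,0,0],0.3],[[-0.14,-0.133,0],[0,0,0],0.3],[[-0.14,-0.133,0],[0,0,0],0.3],[[-0.14,-0.133,0],[0,0,0],0.3],[[-0.1,-0.095,0.05],[0,0,0],0.3],[[-0.06,-0.054,0.1],[0,0,0],0.3]])

```text
time_s: 8.6
ee_pos: [0.5639, -0.0569, 0.3331]
ee_rot: [0.001, 0.168, 0.986, -0.001]
wrist_force: [0.0, 0.3, 0.0]
opening: 0.06
grip_force: 0.0
```

Request:
move_arm(plan=[[[0,0,0],[0,0,0],0.3]])

```text
time_s: 8.72
ee_pos: [0.562, -0.0558, 0.3305]
ee_rot: [-0.003, 0.169, 0.986, -0.001]
wrist_force: [-1.2, 1.1, 0.5]
opening: 0.0597
grip_force: 0.0
```

Run:
```python
from h import *
a=imaging.camera('scene'); cv2.imwrite('pics/e.png',cv2.resize(a[90:230,170:340],None,fx=4,fy=4,interpolation=2))
go(S([0,-.050,.075]))
```

```text
shift [-0.005 -0.001  0.341] turn [-0.015 -0.046 -0.012] t 8.775 op 0.05968814521891989 q [-0.22  0.39  1.67 -0.    1.09 -1.45] F [ 0.6 -0.9 -0.3]
```

View pics/e.png

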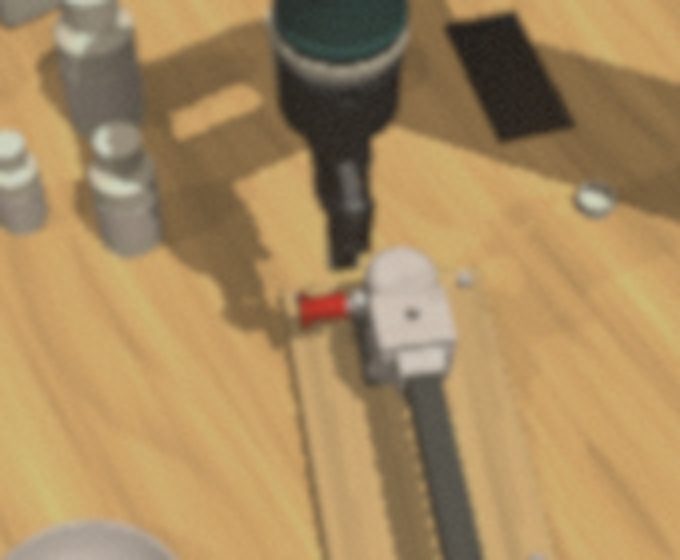

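The knob is at (322,307), the fingers are above it, and the way down is clear. I'll descend.

Request:
move_arm(plan=[[[-0.003,0,0.1],[0,0,0],0.3],[[0,0,0.1],[0,0,0],0.3],[[0,0,0.08],[0,0,0],0.3],[[0,0,0.06],[0,0,0],0.3],[[0,0,0],[0,0,0],0.3]])

```text
time_s: 9.4
ee_pos: [0.5628, -0.0537, 0.2315]
ee_rot: [-0.001, 0.167, 0.986, -0.0]
wrist_force: [-0.5, -0.2, 1.2]
opening: 0.0596
grip_force: 0.0
```

Run:
```python
from h import *
go(S([0,-.050,.075]))
```

```text
shift [-0.002 -0.006  0.006] turn [-0.007 -0.026  0.012] t 9.4 op 0.0596384436295988 q [-0.22  0.52  1.75 -0.    0.87 -1.45] F [-0.5 -0.2  1.2]
```

Request:
move_arm(plan=[[[-0.002,-0.004,0.004],[0,0,0],0.6],[[0,0,0],[0,0,0],1],[[0,0,0],[0,0,0],1],[[0,0,0],[0,0,0],1],[[0,0,0],[0,0,0],1]], force=80)

```text
time_s: 10.02
ee_pos: [0.5648, -0.0554, 0.2323]
ee_rot: [0.001, 0.168, 0.986, 0.001]
wrist_force: [1.2, 7.4, 4.3]
opening: 0.0177
grip_force: 77.9
```

Request:
move_arm(plan=[[[-0.015,0,0],[0,0,0],1],[[-0.015,0,0],[0,0,0],1],[[-0.014,0,0],[0,0,0],1],[[0,0,0],[0,0,0],1],[[0,0,0],[0,0,0],1]])

```text
time_s: 10.65
ee_pos: [0.5743, -0.0587, 0.232]
ee_rot: [-0.003, 0.168, 0.986, 0.002]
wrist_force: [-9.0, 11.5, 13.3]
opening: 0.0174
grip_force: 78.6
```

The tool moved 10 mm at about 12 N, which matches the spring. I'll pull slightly more, then swing the coupler up about the pivot.

Request:
move_arm(plan=[[[-0.008,0,0],[0,0,0],1],[[0,0,0],[0,0,0],1],[[0,0.0245,-0.046],[0.477,0,0],1],[[0,0.0245,-0.046],[0.477,0,0],1],[[0,0,0],[0,0,0],1]])

```text
time_s: 11.28
ee_pos: [0.5803, -0.0441, 0.2573]
ee_rot: [-0.013, 0.167, 0.985, -0.048]
wrist_force: [-7.6, 9.9, -5.3]
opening: 0.0174
grip_force: 79.2
```

Request:
move_arm(plan=[[[0,0.0245,-0.046],[0.477,0,0],1],[[0,0.0245,-0.046],[0.477,0,0],1],[[0,0.0245,-0.046],[0.477,0,0],1],[[0,0.0245,-0.046],[0.477,0,0],1],[[0,0.0245,-0.046],[0.477,0,0],1],[[0,0,0],[0,0,0],1],[[0,0,0],[0,0,0],1],[[0,0,0],[0,0,0],1]])

```text
time_s: 12.28
ee_pos: [0.5967, 0.002, 0.3163]
ee_rot: [-0.034, 0.166, 0.971, -0.169]
wrist_force: [-8.3, 10.7, -5.6]
opening: 0.0173
grip_force: 79.6
```

Run:
```python
from h import *
a=imaging.camera('scene'); b=imaging.camera('top')
f=lambda i:cv2.resize(i,None,fx=4,fy=4,interpolation=2)
cv2.imwrite('pics/f.png',np.hstack([f(a[110:230,225:325]),f(b[150:270,205:305])]))
o=telemetry.get_obs(); M=R.from_quat(o["ee_rot"],scalar_first=True).as_matrix()
print((o["ee_pos"]+M[:,2]*.1547).round(4),np.arccos(-M[2,2]),o["wrist_force"],np.abs(o["joint_velocities"]).max())
```

```text
[ 0.5778 -0.0472  0.1708] 0.34731996235409557 [-8.53695436  9.20348209 -5.89219465] 0.0015559318748627087
```

View pics/f.png

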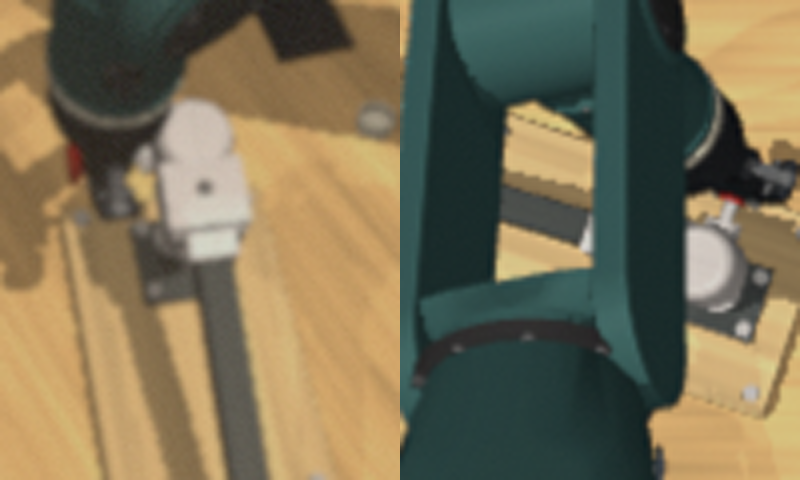

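The coupler is raised, with its deck hole at crop (204,187) and the base plate exposed at (165,265). The knob has risen 96 mm, so there is about 65 mm of clearance, and everything is still. I'll hand in.

```bash
python3 -c "
from rig import ticket
print(ticket.sign_off())"
```

```text
the job is handed in; nothing more can be done
None
```

The safety pin is in the leftmost steel dish and the latch is pulled. The gripper holds the coupler still, about 65 mm clear above the ball (worked out from the arm's pose), and the job was handed in at about 12 s.

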